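Switch the light path to the camera and trigger it

ROBOT

A 7-joint arm with a two-finger parallel gripper is mounted at the origin on a cart in front of the work surface, level with it; the furniture and walls round the work are solid. World frame = base frame: x ahead of the robot, y to its left, z up, the work surface at z = 0. Lengths are in m, angles in rad, forces in N, time in s.
With the tool pointing down it reaches from about 0.4 to 0.85 m from the base axis. Payload 4.5 kg.
Tool frame: the origin (TCP) lies at the very end of the fingers, on their centre line; the grasp point (between the pads) lies 19 mm behind it (r.pinch_z is the distance from the TCP to the grasp point, in m); z points along the fingers, y is the line along which they close (so a half turn about z gives the same grasp; the last joint's range is limited). The gripper opens to 88 mm and grips with 3 to 60 N. Pads are 18 mm wide; open, the fingers measure 123 mm over their backs; the gripper's body (75 mm by 187 mm) begins 45 mm behind the grasp point.
Start: joints at [-1.122, 0.689, -0.195, 1.565, 0.157, 0.902, -0.215], TCP at [0.252, 0.572, 0.201] pointing down, gripper open.
Joint ranges: [-3.01, 3.01], [-0.46, 2.08], [-1.47, 1.51], [0.13, 2.56], [-1, 4.14], [0.04, 2.09], [-2.66, 2.66]. Speed limits (rad/s): [2.57, 2.57, 3.14, 3.14, 3.14, 3.14, 3.14].

INTERFACE

Orientations are given as a unit quaternion [x, y, z, w].
In Python, from plant import r, cams gives the robot as it stands.
- The arm moves only by the shell command python3 -m pendant 'ROWS' [FORCE]. ROWS is JSON, a list of rows, each a list of 3 entries, a list of its own where there are three numbers: the closure, from -1 (fully open) to 1 (shut), then the shift along the tool's x, y, z in mm, then the turn, a rotation vector about the tool's x, y, z in degrees. A call has 1 to 8 rows; each row shifts and turns the commanded pose from where the row before left it, along the tool's axes as they then stand; what a row does not reach is not made up. A row lasts 1/8 s, in which the tool goes at most 62.5 mm and 10.7 degrees, less where a joint would pass 70% of its speed; a pose out of reach is approached as far as the arm can. A call with a gripper value outside its range is refused whole. The fingers move at their own pace and stop on an object; FORCE is the grip in N (left out, the last holds). Time passes only in rows, so rows that do not move let the fingers close. It gives the time, the measured TCP pose, the force, the opening and the grip force at its end, in the units of the state.
- r.get_state(): the state, without advancing time (a new reading comes with each control period).
- cams.snapshot(name): name is "scene" or "top"; returns a dict with "img" (400x640x3 uint8, red, green, blue), "camera_matrix" (3x3 intrinsics, pixels), "D" ([k1, k2, p1, p2, k3] as OpenCV has them; the pictures are not rectified), "camera_from_world" (4x4, takes a point from world to camera coordinates). Camera axes: x right, y up, looking along -z (the intrinsics and any distortion apply to the point x, -y, -z); pixel columns grow to the right and rows downward; lengths in m; the calibration is good to about 2 mm. A picture is of the moment at which its call begins. There is no depth.
- r.finish_job(): hands the job in; it is judged then, once.
The state is a dict: "clock": time; "q": joint angles; "qd": joint speeds; "joint_torque": joint torques, N m; "tool_pos": TCP position; "eef_rot": TCP orientation; "contact_force": force on the tool from outside, world axes, zero at the start; "moment": the same for the moment, N m; "opening": opening from 0.0 (shut) to 1.0 (fully open); "finger_force": force on a finger pad.
Only numpy, scipy, OpenCV 4.12 (cv2) and the standard library are available. Lean on these libraries where they do the work, as an engineer would, in place of code of your own. Each camera call takes 0.05 s, during which the arm holds its last target. There are 200 camera calls.

TASK

Send all the light to the camera and take a picture: with a fingertip, push the lever on top of the white light-path box past its middle click until it rests at the far stop, on the camera side, and then press the round button of the camera's trigger box all the way down and let it come up again. Only push and press: do not grip the lever's knob, and leave the things standing around where they are.

Things in the scene. Friction and masses are not known exactly. Their poses are not given: they have to be found in the camera images.
- path_box: White light-path box, fixed to the table; housing 125 (x) x 150 (y) x 55 mm high, origin at the centre of its underside. A black eyepiece stub sticks out along its own +y to 110 mm, a finned black camera block (46 mm cube, top at 53 mm) along its own -y to 143 mm. The lever lies on top; an aluminium bridge, 12 mm high, stands behind it at x = +52 mm, y = 0.
- path_lever (a joint): Angle of the steel lever turning about an upright axis on top of the light-path box, rad. 0: first stop, knob at the eyepiece end of its arc (start); 0.55: middle click; 1.10: second stop, at the camera end. It grows counter-clockwise seen from above: the knob lies on the box's -x side of the axis and travels towards the box's -y (the camera).
- lever_knob (a point): Middle of the lever's upright black knob: 15 mm across (20 mm at its head), standing free from 10 mm above the box's top (the lever's 9 mm thick bar reaches up to there) to 50 mm above it; this point is on the knob's axis, 30 mm above the box's top, 80 mm from the lever's axis. It turns with the lever.
- lever_pivot (a point): Point on the lever's turning axis, level with the box's top (55 mm above the table). The hub here is 26 mm across and 17 mm high.
- camera_stop (a point): Where point lever_knob lies when the lever is at its second stop (fixed to the box). The click mechanism resists with up to about 6 N at the knob when leaving the first stop, and again when leaving the middle click. Let go before 0.27 rad the lever falls back to the first stop; between 0.28 and 0.82 to the middle click; past 0.83 it runs on to the second stop and stays there.
- trigger_box: The camera's trigger box, fixed to the table: grey, 60 (x) x 84 (y) x 28 mm, origin at the centre of its underside. The button is on top, off centre towards its own -y; a small clear indicator lens is at the other end.
- trigger (a joint): Travel of the round button, m: 0 up, 0.006 fully down; a spring brings it up again, fully down takes about 5 N.
- trigger_top (a point): Centre of the top face of the black round button (26 mm across) on the trigger box; it is pressed straight down and moves with it.
- filter_cube: Bystander: loose black filter cube, 47x38x39 mm, standing in front of the light-path box; origin at its underside.
- dust_cap: Bystander: loose black dust cap, 34 mm across, 11 mm high, lying on top of the light-path box behind the lever at the camera end; origin at its underside.
- objective_can: Bystander: loose clear canister with black screw lid, 45 mm across, 64 mm high; origin at its underside.
- petri: Bystander: loose lidded petri dish, 60 mm across, 15 mm high, beside the trigger box; origin at its underside.

How it is judged:
On the way, in this order (a step that is already met when the one before it is completed fails the run):
1. the lever rests at its second stop (value of joint path_lever above 1.04 rad), for 0.2 s.
2. the button is pressed all the way down (value of joint trigger above 0.0045 m), for 0.05 s.
At the end, for the whole second after the job is handed in: The lever is at its second stop (over 1.04 rad of 1.10), the button has come up again (under 1.5 mm), and the filter cube, dust cap, canister and petri dish are within 15 mm of where they stood (value of joint path_lever above 1.04 rad and value of joint trigger below 0.0015 m and not (distance of filter_cube from where it was at the start of the episode above 0.015 m) and not (distance of dust_cap from where it was at the start of the episode above 0.015 m) and not (distance of objective_can from where it was at the start of the episode above 0.015 m) and not (distance of petri from where it was at the start of the episode above 0.015 m)); the robot touches nothing.
It fails at once if the button is pressed while the lever is not at its second stop (value of joint trigger above 0.003 m and value of joint path_lever below 1 rad).
It fails at once if the lever's knob is gripped between the fingers (distance between the grasp point and lever_knob below 0.011 m and contact force between the fingers and path_lever above 0.5 N).
It fails at once if a thing standing around is moved by more than 15 mm, or lifted (distance of any of filter_cube, dust_cap, objective_can, petri from where it was at the start of the episode above 0.015 m).
It also fails if it takes over 45 s, if anything falls off the work surface, if the arm or the gripper's body presses on something with over 40 N, if the wrist force passes 120 N, or if a joint passes its speed limit or range.

## Working session

There is one attempt and no reset: what is moved stays moved. The work goes in short steps, Python scripts to look and compute and a shell command to move; the robot and the scene stay as the last step left them, time stands still between calls to the robot, and variables do not carry over. Pictures are saved under pics/ and viewed, at most 10 in all, crops included, and the job is handed in when it is done.

```bash
mkdir -p pics; ls
python3 - <<'E'
from plant import r,cams
import cv2,numpy as np
for n in("scene","top"):
    s=cams.snapshot(n); cv2.imwrite(f"pics/{n}0.png",s["img"][:,:,::-1]); np.savez(f"{n}0.npz",**s)
    M=np.array(s["camera_from_world"]);print(n,-M[:3,:3].T@M[:3,3],M[:3,:3].round(2).tolist(),s["camera_matrix"],s["D"])
st=r.get_state();print({k:np.round(st[k],3) for k in("clock","tool_pos","eef_rot","contact_force","opening")})
E
```

```text
pics
scene [ 0.15786568 -0.55885187  0.70527788] [[0.87, -0.5, -0.01], [0.33, 0.57, 0.75], [-0.37, -0.65, 0.66]] [[367.01229904   0.         320.33709367]
 [  0.         367.01229904 196.34045093]
 [  0.           0.           1.        ]] [-0.05869759  0.          0.          0.          0.        ]
top [0.39991254 0.06348474 1.09970371] [[-0.01, -1.0, -0.01], [1.0, -0.01, 0.1], [-0.1, -0.01, 1.0]] [[513.17555063   0.         325.32415161]
 [  0.         513.17555063 204.83879182]
 [  0.           0.           1.        ]] [-0.12410097  0.          0.          0.          0.        ]
{'clock': np.float64(0.1), 'tool_pos': array([0.252, 0.571, 0.2  ]), 'eef_rot': array([ 0.206,  0.979, -0.001, -0.   ]), 'contact_force': array([ 0.019, -0.262, -0.524]), 'opening': np.float64(1.001)}
```

View pics/scene0.png

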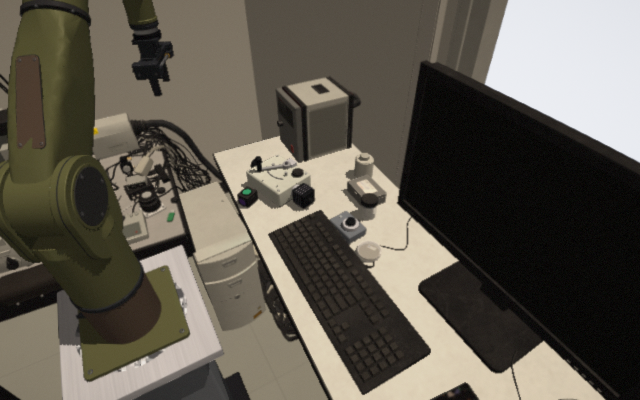

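View pics/top0.png

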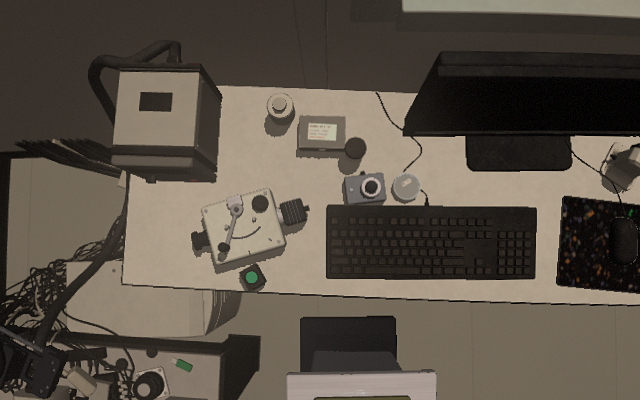

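The top view shows the path box around (245,228), with the lever hub at (236,205), the knob near (223,247) and the camera block at (292,211). The trigger button is at (371,187), the filter cube at (252,277), the dust cap at (261,203) and the petri dish at (405,187). I'll zoom in on both views.

```bash
cat > h.py <<'E'
import numpy as np,cv2
def load(n):
    return dict(np.load(n+".npz"))
def ray(s,px):
    u=cv2.undistortPoints(np.array([[px]],float),s["camera_matrix"],s["D"])[0,0]
    M=s["camera_from_world"];R=M[:3,:3]
    d=R.T@np.array([u[0],-u[1],-1.]);return -R.T@M[:3,3],d/np.linalg.norm(d)
def plane(s,px,z):
    c,d=ray(s,px);return c+d*(z-c[2])/d[2]
def two(s1,p1,s2,p2):
    c,d=ray(s1,p1);e,f=ray(s2,p2)
    a=np.linalg.lstsq(np.c_[d,-f],e-c,rcond=None)[0]
    P,Q=c+d*a[0],e+f*a[1];return (P+Q)/2,np.linalg.norm(P-Q)
def proj(s,P):
    M=s["camera_from_world"];p=M[:3,:3]@np.asarray(P,float)+M[:3,3];p=p*[1,-1,-1]
    return cv2.projectPoints(p[None],np.zeros(3),np.zeros(3),s["camera_matrix"],s["D"])[0][0,0]
E
python3 - <<'E'
from h import *
t=load("top0")["img"][165:297,185:425];s=load("scene0")["img"][145:275,225:425]
f=lambda i,k:cv2.resize(i,None,fx=k,fy=k,interpolation=cv2.INTER_CUBIC)[:,:,::-1]
cv2.imwrite("pics/tz.png",f(t,3.3));cv2.imwrite("pics/sz.png",f(s,4))
E
```

```text
(no output)
```

View pics/tz.png

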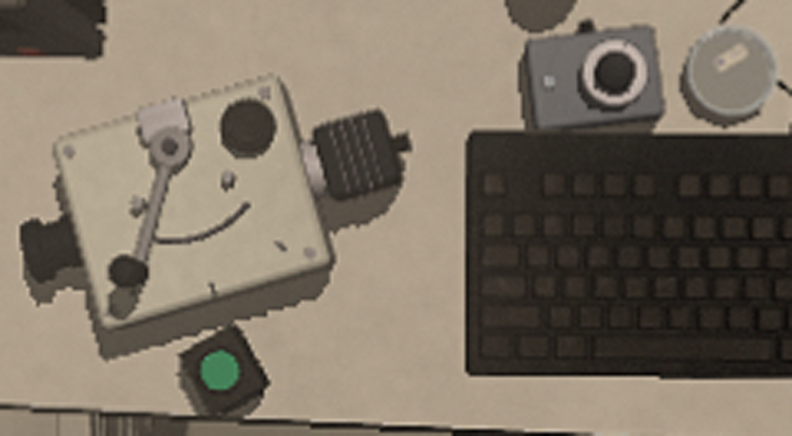

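View pics/sz.png

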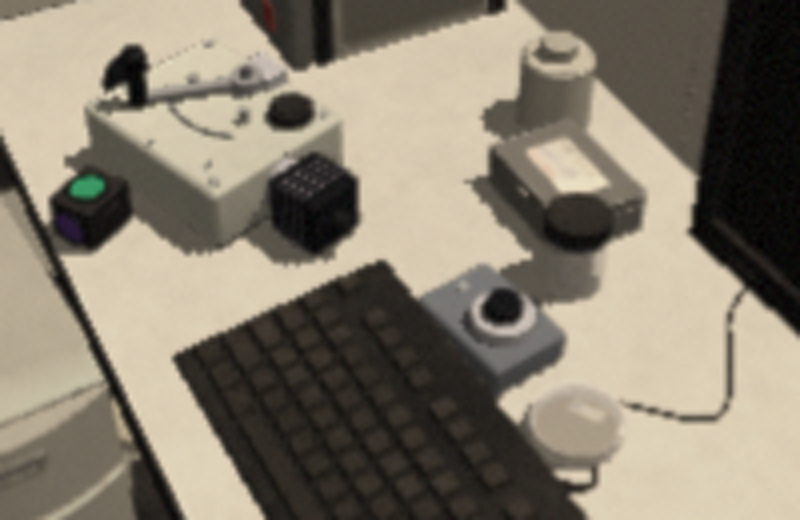

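The zooms show, in full-image pixels:

| Feature | Top | Scene |
|---|---|---|
| Knob head | ≈(223.8,246.8) | ≈(256.5,161.5) |
| Hub | ≈(236.5,209.5) | ≈(287,163) |
| Button | ≈(371,187) | ≈(350.3,221) |

The dust cap is at (260,203.5) in top and the filter cube's green top at (251.5,277).

Run:
```python
from h import *
t=load("top0");s=load("scene0");np.set_printoptions(precision=4,suppress=True)
T=lambda x,y:((x+.5)/3.3-.5+185,(y+.5)/3.3-.5+165)
S=lambda x,y:((x+.5)/4-.5+225,(y+.5)/4-.5+145)
for n,a,b in(("knob",T(128,270),S(126,62)),("hub",T(170,147),S(248,72)),("button",T(614,73),S(503,303)),("dust",T(248,128),S(291,106)),("green",T(219,371),S(88,187)),("boxfarR",T(277,77),S(343,120)),("boxnearR",T(330,265),S(217,195))):
    print(n,*two(t,a,s,b))
B=[plane(t,T(*p),.055) for p in((57,140),(277,77),(330,265),(105,328))]
B=np.array(B)[:,:2];print("box",B,np.linalg.norm(B-np.roll(B,-1,0),axis=1),B.mean(0))
dirs=[B[0]-B[1],B[3]-B[2]]
for d in dirs: print("yaw",np.degrees(np.arctan2(d[1],d[0]))-90)
for d in(B[0]-B[3],B[1]-B[2]):print("yawx",np.degrees(np.arctan2(d[1],d[0])))
piv=plane(t,T(170,147),.072);kn=plane(t,T(128,270),.105);print("piv",piv,"knob",kn,np.linalg.norm((kn-piv)[:2]))
d=(kn-piv)[:2];print("ang",np.degrees(np.arctan2(d[1],d[0])))
for z in(.03,.034,.036):print("button z",z,plane(t,T(614,73),z))
c,ss=np.cos(1.1),np.sin(1.1);print("stop",piv[:2]+np.array([[c,-ss],[ss,c]])@d*.08/np.linalg.norm(d))
print("petri",plane(t,T(733,73),.015),"can",two(t,(355,148),s,S(578,220)))
from scipy.spatial.transform import Rotation as Ro
from plant import r
print(Ro.from_quat(r.get_state()["eef_rot"]).as_matrix())
```

```text
knob [0.4187 0.2732 0.0932] 0.0020149969221511625
hub [0.4982 0.251  0.0683] 0.0061395233414875934
button [ 0.5422 -0.0245  0.0452] 0.005069858058025752
dust [0.5093 0.2034 0.064 ] 0.005546237129608038
green [0.3593 0.2263 0.0359] 0.005016861296707176
boxfarR [0.5426 0.1871 0.049 ] 0.005290494301213492
boxnearR [0.4257 0.1539 0.0533] 0.007764467637306401
box [[0.502  0.326 ]
 [0.5394 0.1875]
 [0.422  0.1552]
 [0.3847 0.2952]] [0.1435 0.1217 0.1449 0.1213] [0.462 0.241]
yaw 15.11299717917484
yaw 14.9307042500335
yawx 14.742565519476289
yawx 15.403428190790208
piv [0.495  0.2515 0.072 ] knob [0.4194 0.2704 0.105 ] 0.0778904117953777
ang 165.94786816019527
button z 0.03 [ 0.542  -0.0245  0.03  ]
button z 0.034 [ 0.5414 -0.0242  0.034 ]
button z 0.036 [ 0.5412 -0.024   0.036 ]
stop [0.4425 0.1911]
petri [ 0.5429 -0.1029  0.015 ] can (array([0.6221, 0.007 , 0.055 ]), np.float64(0.004417275985786976))
[[-0.9152  0.403  -0.0005]
 [ 0.403   0.9152 -0.0016]
 [-0.0002 -0.0017 -1.    ]]
```

Heights and sizes match the text: knob about 0.09–0.105, box 122x144 mm at yaw 15°, lever radius 78 mm. Next I close the fingers, go above the eyepiece side of the knob, then turn +80° about the tool z.

```bash
python3 -m pendant '[[1,[-40,-26,0],[0,0,0]],[1,[-45,-30,8],[0,0,0]],[1,[-45,-30,8],[0,0,0]],[1,[-45,-30,8],[0,0,0]],[1,[-45,-30,8],[0,0,0]],[1,[-47,-30,8],[0,0,0]],[1,[0,0,0],[0,0,0]],[1,[0,0,0],[0,0,0]]]' 20
python3 -m pendant '[[1,[0,0,0],[0,0,10]],[1,[0,0,0],[0,0,10]],[1,[0,0,0],[0,0,10]],[1,[0,0,0],[0,0,10]],[1,[0,0,0],[0,0,10]],[1,[0,0,0],[0,0,10]],[1,[0,0,0],[0,0,10]],[1,[0,0,0],[0,0,10]]]'
cat > look.py <<'E'
import sys
from h import *
from plant import r,cams
from scipy.spatial.transform import Rotation as Ro
n=sys.argv[1]
a=[]
for c in("top","scene"):
    s=cams.snapshot(c);np.savez(c+n,**s);i=s["img"]
    i=i[160:300,180:430] if c=="top" else i[120:260,225:425]
    a.append(cv2.resize(i,None,fx=2.1 if c=="top" else 2.1,fy=2.1,interpolation=cv2.INTER_CUBIC))
w=400;im=np.hstack([cv2.resize(a[0],(440,246)),cv2.resize(a[1],(352,246))]);cv2.imwrite(f"pics/look{n}.png",im[:,:,::-1])
st=r.get_state();R=Ro.from_quat(st["eef_rot"]).as_matrix()
p=np.array(st["tool_pos"]);print(st["clock"],p.round(4),R.round(3).tolist(),"F",np.round(st["contact_force"],1),st["opening"],"q7",st["q"][6])
piv=np.array([.495,.2515])
for th in(166,180,200,229):
    t=np.radians(th);k=piv+.08*np.array([np.cos(t),np.sin(t)]);g=k+.019*np.array([np.sin(t),-np.cos(t)])
    print(th,"to contact, tool mm",(R.T@(np.r_[g,.078]-p)*1e3).round(1),"xdir now",np.degrees(np.arctan2(R[1,0],R[0,0])).round(1),"want",th-90)
print("to button, tool mm",(R.T@(np.array([.5418,-.0243,.06])-p)*1e3).round(1))
E
python3 look.py 1
```

```text
clock: 1.1
tool_pos: [0.425, 0.3038, 0.1609]
eef_rot: [0.206, 0.979, 0.0, -0.0]
contact_force: [-0.4, 1.2, -0.1]
opening: 0.112
finger_force: 0.0
clock: 2.1
tool_pos: [0.4239, 0.3058, 0.1611]
eef_rot: [0.787, 0.617, 0.0, -0.001]
contact_force: [-0.1, 0.4, -0.1]
opening: 0.009
finger_force: 0.0
2.2 [0.424  0.3056 0.161 ] [[0.234, 0.972, -0.0], [0.972, -0.234, 0.001], [0.001, -0.0, -1.0]] F [ 0.3 -0.2  0.1] 0.008104547489797118 q7 -0.7539097508412669
166 to contact, tool mm [-16.4   1.9  83. ] xdir now 76.4 want 76
180 to contact, tool mm [-36.3  -0.5  83. ] xdir now 76.4 want 90
200 to contact, tool mm [-64.4   4.5  83. ] xdir now 76.4 want 110
229 to contact, tool mm [-98.2  28.   82.9] xdir now 76.4 want 139
to button, tool mm [-293.1  191.9  100.7]
```

View pics/look1.png

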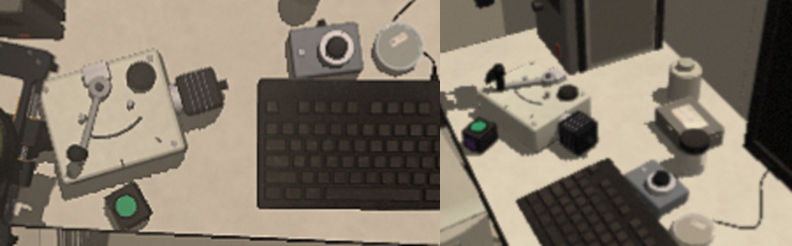

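The lever and the box are unmoved. The hand shows at the left edge of the top view, but I don't see the fingertip in the scene crop, so I'll check that against the projected TCP.

Run:
```python
from h import *
P=[.424,.3056,.161]
t=load("top1");s=load("scene1")
for n,q in(("top",t),("scene",s)):
    for z in(0,.064,.15):print(n,z,proj(q,[P[0],P[1],P[2]+z]))
a=t["img"][150:300,100:300];b=s["img"][60:210,170:370]
im=np.hstack([cv2.resize(i,(400,300),interpolation=2) for i in(a,b)]);cv2.imwrite("pics/c1.png",im[:,:,::-1])
```

```text
top 0 [198.34967407 243.62555327]
top 0.064 [188.93733109 242.76062556]
top 0.15 [173.97212498 241.37575314]
scene 0 [250.89427631 133.9578681 ]
scene 0.064 [247.79939541 113.49733064]
scene 0.15 [243.26659847  83.24505749]
```

View pics/c1.png

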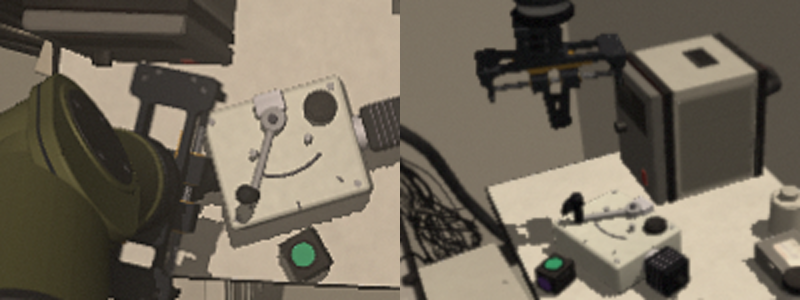

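Run:
```python
from h import *
i=load("scene1")["img"]
for y in range(112,142,2): print(y,i[y,240:262].sum(1)//3)
```

```text
112 [113 110  72  31  18  19  15  35  89  59  24  14  19  16  40 100 112 113
  99  83  80  78]
114 [114 113 108  67  27  18  12  23  55  34  20  16  19  16  41 100 114 114
 104  87  78  79]
116 [114 113 110  69  32  20  17  14  16  11  12  15  18  17  40 102 114 114
 110  87  80  80]
118 [113 112 113 108  62  26  15   9  17  14  15  14  16  17  25  62 106 113
 111  98  82  80]
120 [113 113 114 110  68  31  17  17  19  14  17  14  16  16  18  34 102 113
 112  98  82  79]
122 [113 115 114 113 108  62  24  15  18  13  14  15  18  34  50  94 110 112
 113 108  87  80]
124 [113 113 113 112 115 103  95  60  50  91 100 102 103 111 113 113 115 113
 113 112  90  82]
126 [114 115 113 114 114 114 113 114 113 113 114 114 112 113 113 115 113 115
 112 113  97  83]
128 [114 113 114 114 112 114 112 113 112 115 113 114 113 113 115 114 113 114
 114 113 104  84]
130 [114 112 114 113 113 113 114 114 113 113 113 113 114 113 112 115 116 112
 113 114 110  85]
132 [114 113 113 115 114 114 115 114 115 114 115 113 114 115 114 114 114 113
 113 114 113  91]
134 [113 114 113 113 114 114 114 114 112 113 112 114 112 114 115 113 116 114
 114 115 112  97]
136 [114 114 113 112 113 113 114 113 113 114 113 113 112 114 114 113 113 113
 114 113 113 103]
138 [115 113 113 114 113 113 114 112 114 113 113 113 114 114 113 114 114 114
 114 115 114 111]
140 [114 113 114 114 114 114 113 114 114 113 113 113 113 113 114 112 112 110
 115 120 123 114]
```

Run:
```python
from h import *
s=load("scene1");t=load("top1")
for z in(.15,.161,.18,.195):print(z,plane(s,(249.5,123.5),z))
print(proj(t,[.424,.3056,.195]))
i=t["img"]
for y in range(226,262,2): print(y,i[y,176:214].sum(1)//3)
```

```text
0.15 [0.44759234 0.38034499 0.15      ]
0.161 [0.44185288 0.36173959 0.161     ]
0.18 [0.43193928 0.329603   0.18      ]
0.195 [0.42411275 0.304232   0.195     ]
[193.51010101 243.1814116 ]
226 [ 66  60  49  45  38  41  39  38  37  43  50  77 104  59  53  55  56  41
  40  79  85 144 110  90 116 173 160  85  79  94 147 172 181 183 182 185
 185 184]
228 [ 53  66  60  50  53  41  36  42  45  36  42  84  66  52  55  56  51  40
  44  55  54  57  60  63  64  70  74  71  75  94 131 164 183 181 181 183
 183 183]
230 [ 45  55  66  58  49  49  39  41  41  40  38  44  52  56  54  57  43  39
  45  57  57  56  56  57  57  55  49  43  42  42  87 149 173 184 182 180
 182 181]
232 [ 46  44  64  72  56  56  48  39  41  41  44  35  44  53  55  52  41  39
  48  56  54  55  53  55  56  53  43  42  43  41  62 116 163 185 183 182
 182 181]
234 [ 47  45  53  67  58  48  52  43  37  39  39  38  35  50  55  41  40  40
  54  53  55  55  56  56  54  49  44  42  46  46  44  88 148 171 184 183
 182 183]
236 [ 46  42  43  62  69  53  52  47  38  43  42  39  36  39  44  40  39  40
  56  55  57  55  56  57  51  44 
[... 1269 characters left out ...]
45  72  84  90  86 111 188 171  81  83  84  83  77
  87 136]
254 [ 59  54  36  36  34  34  33  35  34  33  37  35  37  40  41  39  40  54
  54  55  48  39  40  40  83 104 182 179 178 177 180 180 179 181 161  80
  89 118]
256 [ 49  38  38  36  33  36  34  32  32  34  35  35  38  38  39  41  41  52
  52  54  45  37  36  69 105 185 179 178 178 176 176 178 178 180 159  80
  80 101]
258 [ 32  35  33  33  31  33  31  36  35  34  36  35  40  40  38  49  51  52
  53  49  41  37  35 166 179  82 160 174 176 177 178 177 178 179 161  86
  82  81]
260 [ 32  31  34  31  31  34  34  35  34  35  34  38  41  38  40  50  52  53
  52  42  39  36  59  88  84  85  84  83  83  80  77  93 149 165 125 146
  79  83]
```

```bash
python3 - <<'E'
from h import *
s=load("scene0");i=s["img"]
for dy in(-.06,-.044,0,.044,.06):print(dy,proj(s,np.array([.252,.571,.2])+dy*np.array([.403,.915,0])))
m=(i[40:130,120:190].mean(2)<50).astype(int)
for y in range(76,112,2):print(y,"".join(".#"[v] for v in m[y-40]))
E
python3 -m pendant '[[1,[0,0,20],[0,0,0]],[1,[0,0,20],[0,0,0]],[1,[0,0,10],[0,0,0]],[1,[0,0,0],[0,0,0]]]'
python3 look.py 2 | head -1
python3 - <<'E'
from h import *
s=load("scene2");i=s["img"]
print(proj(s,[.424,.3056,.111]))
for y in range(126,166,2):print(y,"".join(".#"[int(v)] for v in i[y,230:275].mean(1)<50))
E
```

```text
-0.06 [160.56880748 108.44656065]
-0.044 [161.78192862 105.88727172]
0 [164.98820428  99.13801182]
0.044 [168.01621675  92.78379666]
0.06 [169.07590884  90.56457968]
76 ................#################################.....................
78 ................#################################.....................
80 ..............................########.....######.....................
82 ..............................########................................
84 ...............................########...............................
86 ...............................########...............................
88 ................................########..............................
90 .................................########.............................
92 ..................................#######.............................
94 ..................................########............................
96 ......................................................................
98 ......................................................................
100 ..........................................
[... 1040 characters left out ...]

138 ...................#########.................
140 .............................................
142 .............................................
144 .............................................
146 .............................................
148 .............................................
150 .............................................
152 .............................................
154 .............................................
156 .............................................
158 ..........................#####..............
160 ........................#######..............
162 ......................#########..............
164 ......................#########..............
```

The visible finger ends about 33 mm above the reported TCP in both pictures, so the tip may be shorter than reported. Contact will settle it. I go down to the height of the knob and push gently.

```bash
python3 -m pendant '[[1,[0,0,17],[0,0,0]],[1,[0,0,17],[0,0,0]],[1,[0,0,0],[0,0,0]],[1,[-10,2,0],[0,0,0]],[1,[-8,0,0],[0,0,0]],[1,[-4,0,0],[0,0,0]],[1,[0,0,0],[0,0,0]],[1,[0,0,0],[0,0,0]]]'
python3 look.py 3
```

```text
clock: 3.8
tool_pos: [0.4221, 0.2819, 0.0771]
eef_rot: [0.787, 0.617, 0.0, -0.0]
contact_force: [-0.1, 0.6, -0.3]
opening: 0.003
finger_force: 0.0
3.9 [0.422  0.2819 0.077 ] [[0.238, 0.971, 0.0], [0.971, -0.238, 0.0], [0.0, 0.0, -1.0]] F [-0.2 -0.2  0.7] 0.0035023466993985065 q7 -0.6979834733122697
166 to contact, tool mm [ 7.1 -1.8 -1. ] xdir now 76.3 want 76
180 to contact, tool mm [-12.8  -4.1  -1. ] xdir now 76.3 want 90
200 to contact, tool mm [-40.9   1.   -1. ] xdir now 76.3 want 110
229 to contact, tool mm [-74.6  24.6  -1. ] xdir now 76.3 want 139
to button, tool mm [-269.   189.1   16.9]
```

View pics/look3.png

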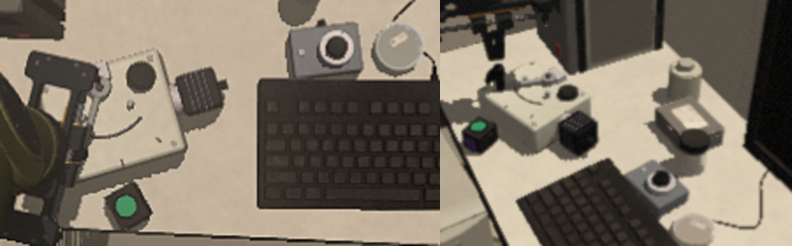

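The finger is over the knob with no force: in the picture its end (495,58) hangs just above the knob top (495,68). The true tip is therefore about 33 mm higher than reported. I back off 20 mm and lower 30 mm in small steps, watching the force.

```bash
python3 -m pendant '[[1,[12,0,0],[0,0,0]],[1,[10,0,0],[0,0,0]],[1,[0,0,0],[0,0,0]],[1,[0,0,10],[0,0,0]],[1,[0,0,10],[0,0,0]],[1,[0,0,8],[0,0,0]],[1,[0,0,0],[0,0,0]]]'
python3 -m pendant '[[1,[-6,0,0],[0,0,0]],[1,[-5,0,0],[0,0,0]],[1,[-5,0,0],[0,0,0]],[1,[-3,0,0],[0,0,0]],[1,[0,0,0],[0,0,0]]]'
python3 look.py 4
python3 - <<'E'
from h import *
i=load("scene4")["img"]
for y in range(134,182,2):print(y,"".join(".#"[int(v)] for v in i[y,230:285].mean(1)<50))
E
```

```text
clock: 4.78
tool_pos: [0.4267, 0.3023, 0.0481]
eef_rot: [0.787, 0.617, -0.001, -0.0]
contact_force: [-0.3, -0.1, -0.3]
opening: 0.003
finger_force: 0.0
clock: 5.4
tool_pos: [0.4226, 0.2854, 0.0493]
eef_rot: [0.786, 0.618, 0.001, -0.001]
contact_force: [-1.2, 4.6, 0.8]
opening: 0.006
finger_force: 1.8
5.5 [0.4226 0.2853 0.0492] [[0.237, 0.971, 0.0], [0.971, -0.237, 0.001], [0.001, -0.0, -1.0]] F [0.4 4.6 1.8] 0.011098141307513285 q7 -0.6946227319842239
166 to contact, tool mm [  3.7  -1.6 -28.8] xdir now 76.3 want 76
180 to contact, tool mm [-16.2  -3.9 -28.8] xdir now 76.3 want 90
200 to contact, tool mm [-44.3   1.3 -28.9] xdir now 76.3 want 110
229 to contact, tool mm [-78.1  24.8 -28.9] xdir now 76.3 want 139
to button, tool mm [-272.5  189.2  -11.2]
134 ....############################.####.............#####
136 ###################........#########..........#########
138 ###...........########......########.................##
140 ..............########.......########...............###
142 ..............#########.....#########..................
144 ..#..........##########......###
[... 403 characters left out ...]
........#########.......................
160 .......................#########.......................
162 ......................##########.......................
164 ......................##########.......................
166 .....................###...#####.......................
168 ...........................#####.......................
170 ...........................#####.......................
172 ............................###........................
174 .......................................................
176 .......................................................
178 .......................................................
180 .......................................................
```

Contact at 4.6 N, so the tip height is confirmed. Now I push along the arc, turning with the lever: 5° per row about the pivot.

```bash
python3 -m pendant '[[1,[-6.9,-1.1,0],[0,0,-5]],[1,[-6.9,-1.1,0],[0,0,-5]],[1,[-6.9,-1.1,0],[0,0,-5]],[1,[-6.9,-1.1,0],[0,0,-5]],[1,[-6.9,-1.1,0],[0,0,-5]],[1,[-6.9,-1.1,0],[0,0,-5]],[1,[-6.9,-1.1,0],[0,0,-5]],[1,[-6.9,-1.1,0],[0,0,-5]]]'
python3 look.py 5
```

```text
clock: 6.5
tool_pos: [0.4172, 0.2307, 0.0489]
eef_rot: [0.526, 0.85, 0.0, -0.0]
contact_force: [-2.3, 5.4, 0.2]
opening: 0.007
finger_force: 2.4
6.6 [0.4178 0.229  0.0489] [[-0.442, 0.897, 0.0], [0.897, 0.442, -0.001], [-0.0, -0.0, -1.0]] F [-0.2  1.3 -1.1] 0.0027215474680062487 q7 -0.25848672434557796
166 to contact, tool mm [ 52.2  30.3 -29.1] xdir now 116.2 want 76
180 to contact, tool mm [ 38.4  15.8 -29.1] xdir now 116.2 want 90
200 to contact, tool mm [ 13.6   1.7 -29.1] xdir now 116.2 want 110
229 to contact, tool mm [-27.4  -2.  -29.1] xdir now 116.2 want 139
to button, tool mm [-282.    -0.7  -10.9]
```

View pics/look5.png

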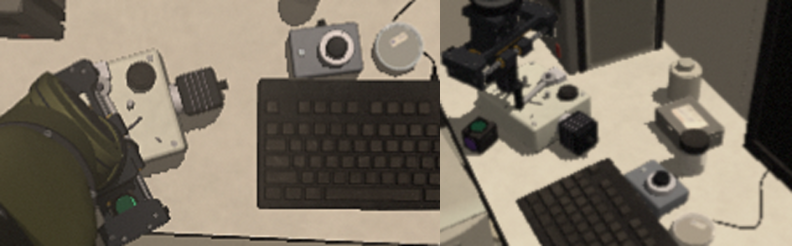

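The finger is pushing the knob with the lever about two thirds round, and the filter cube and dust cap are in place. I continue to the stop.

```bash
python3 -m pendant '[[1,[-6.9,-1.1,0],[0,0,-5]],[1,[-6.9,-1.1,0],[0,0,-5]],[1,[-6.9,-1.1,0],[0,0,-5]],[1,[-6.9,-1.1,0],[0,0,-5]],[1,[-5,0,0],[0,0,0]],[1,[0,0,0],[0,0,0]],[1,[0,0,0],[0,0,0]]]'
python3 look.py 6|head -1
```

```text
clock: 7.48
tool_pos: [0.4282, 0.2039, 0.0487]
eef_rot: [0.371, 0.929, -0.0, -0.003]
contact_force: [-10.9, 9.1, 3.8]
opening: 0.004
finger_force: 6.8
7.575 [0.4283 0.2038 0.0487] [[-0.725, 0.689, -0.006], [0.689, 0.725, 0.002], [0.006, -0.003, -1.0]] F [-10.1   9.2   3.1] 0.003590074455814883 q7 -0.027858181731747905
```

14 N against the stop. I back off, rise, and travel above the button, then check the lever.

```bash
python3 -m pendant '[[1,[10,0,0],[0,0,0]],[1,[8,0,0],[0,0,0]],[1,[0,0,30],[0,0,0]]]' >/dev/null; echo; python3 -m pendant '[[1,[0,0,-60],[0,0,0]],[1,[0,0,-30],[0,0,0]],[1,[0,0,0],[0,0,0]]]' >/dev/null; python3 look.py 7
```

```text
8.425 [0.42   0.2129 0.1089] [[-0.721, 0.693, 0.0], [0.693, 0.721, -0.001], [-0.001, -0.0, -1.0]] F [-0.6  0.7 -0.2] 0.0031718673798064264 q7 -0.033546987684309845
166 to contact, tool mm [51.5 56.5 30.8] xdir now 136.2 want 76
180 to contact, tool mm [43.5 38.1 30.8] xdir now 136.2 want 90
200 to contact, tool mm [25.  16.4 30.9] xdir now 136.2 want 110
229 to contact, tool mm [-12.3  -1.1  30.9] xdir now 136.2 want 139
to button, tool mm [-252.1  -86.7   49.1]
```

I typed one row with the wrong sign, so the tip dipped 30 mm before rising. The force now reads zero. Next is the travel to the button, with a check of everything on the way.

```bash
python3 -m pendant '[[1,[-42,-14,0],[0,0,0]],[1,[-42,-14,0],[0,0,0]],[1,[-42,-14,0],[0,0,0]],[1,[-42,-15,0],[0,0,0]],[1,[-42,-15,0],[0,0,0]],[1,[-42,-15,0],[0,0,0]],[1,[0,0,0],[0,0,0]],[1,[0,0,0],[0,0,0]]]' >/dev/null; python3 look.py 8
```

```text
9.525 [ 0.5407 -0.0218  0.1085] [[-0.724, 0.69, -0.002], [0.69, 0.724, 0.001], [0.002, -0.0, -1.0]] F [-0.3 -0.4  0.6] 0.00811300414929987 q7 0.42996800652759076
166 to contact, tool mm [300.5 143.3  31. ] xdir now 136.4 want 76
180 to contact, tool mm [292.6 124.9  30.9] xdir now 136.4 want 90
200 to contact, tool mm [274.2 103.1  30.9] xdir now 136.4 want 110
229 to contact, tool mm [236.9  85.6  30.9] xdir now 136.4 want 139
to button, tool mm [-2.6 -1.  48.5]
```

View pics/look8.png

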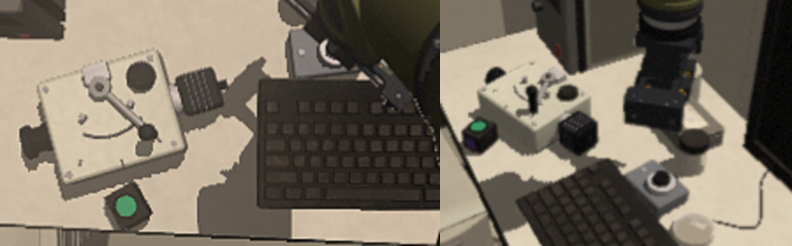

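The top view shows the knob on the camera side at (148,131) in the crop. The bystanders look in place. I compute the lever angle and lower towards the button.

```bash
python3 - <<'E'
from h import *
t=load("top8");k=plane(t,(180+148/1.76,160+131/1.757),.105)[:2]-[.495,.2515];print("lever deg",np.degrees(np.arctan2(k[1],k[0]))%360,np.linalg.norm(k))
E
python3 -m pendant '[[1,[-3,-1,30],[0,0,0]],[1,[0,0,30],[0,0,0]],[1,[0,0,20],[0,0,0]],[1,[0,0,0],[0,0,0]],[1,[0,0,0],[0,0,0]]]'; python3 -m pendant '[[1,[0,0,4],[0,0,0]],[1,[0,0,0],[0,0,0]],[1,[0,0,0],[0,0,0]]]'
```

```text
lever deg 228.73970179726683 0.08093183823241677
clock: 10.15
tool_pos: [0.5434, -0.0254, 0.0297]
eef_rot: [0.372, 0.928, 0.0, 0.0]
contact_force: [-0.9, -0.1, 0.2]
opening: 0.007
finger_force: 0.0
clock: 10.52
tool_pos: [0.5433, -0.0264, 0.0253]
eef_rot: [0.373, 0.928, 0.0, 0.0]
contact_force: [-0.0, 0.5, 0.1]
opening: 0.007
finger_force: 0.0
```

The lever is at 228.7° (stop expected at 229°, radius 81 mm against 80). I carry on down in small steps until the force shows contact.

```bash
for i in 1; do python3 -m pendant '[[1,[0,0,5],[0,0,0]],[1,[0,0,4],[0,0,0]],[1,[0,0,0],[0,0,0]]]'; done; python3 -m pendant '[[1,[0,0,4],[0,0,0]],[1,[0,0,0],[0,0,0]],[1,[0,0,0],[0,0,0]]]'; python3 -m pendant '[[1,[0,0,3],[0,0,0]],[1,[0,0,0],[0,0,0]],[1,[0,0,0],[0,0,0]]]'
```

```text
clock: 10.9
tool_pos: [0.5428, -0.0263, 0.0155]
eef_rot: [0.373, 0.928, -0.0, -0.0]
contact_force: [0.1, 1.0, -0.8]
opening: 0.005
finger_force: 0.0
clock: 11.28
tool_pos: [0.5433, -0.0263, 0.0121]
eef_rot: [0.373, 0.928, 0.0, 0.0]
contact_force: [0.0, 0.0, 1.7]
opening: 0.006
finger_force: 0.8
clock: 11.65
tool_pos: [0.5434, -0.0263, 0.0091]
eef_rot: [0.373, 0.928, 0.0, 0.0]
contact_force: [0.0, -0.3, 2.5]
opening: 0.008
finger_force: 1.7
```

Contact at a reported height of about 0.013, and the spring force is rising as expected. I press on to the bottom.

```bash
python3 -m pendant '[[1,[0,0,3],[0,0,0]],[1,[0,0,0],[0,0,0]],[1,[0,0,0],[0,0,0]]]'; python3 -m pendant '[[1,[0,0,3],[0,0,0]],[1,[0,0,0],[0,0,0]],[1,[0,0,0],[0,0,0]]]'
```

```text
clock: 12.02
tool_pos: [0.5434, -0.0263, 0.0067]
eef_rot: [0.373, 0.928, 0.0, 0.0]
contact_force: [-1.8, -0.1, 10.6]
opening: 0.009
finger_force: 5.4
clock: 12.4
tool_pos: [0.5435, -0.0263, 0.0062]
eef_rot: [0.373, 0.928, -0.0, 0.001]
contact_force: [-5.8, 0.9, 36.2]
opening: 0.005
finger_force: 17.7
```

Hard stop (36 N) after about 6 mm of travel, so the button is fully down. I release, rise clear, and check.

```bash
python3 - <<'E'
from h import *
from plant import cams
for k in("scene0","scene8"):
    i=load(k)["img"];print(k,i[216:222,336:344].reshape(-1,3).max(0))
s=cams.snapshot("scene");i=s["img"];print("pressed",i[216:222,336:344].reshape(-1,3).max(0))
E
python3 -m pendant '[[1,[0,0,-10],[0,0,0]],[1,[0,0,-20],[0,0,0]],[1,[0,0,-50],[0,0,0]],[1,[0,0,-50],[0,0,0]],[1,[50,0,0],[0,0,0]],[1,[50,0,0],[0,0,0]],[1,[50,0,0],[0,0,0]],[1,[0,0,0],[0,0,0]]]'; python3 look.py 9|head -1
```

```text
scene0 [172 164 156]
scene8 [173 164 157]
pressed [37 36 37]
clock: 13.45
tool_pos: [0.4315, 0.0799, 0.1328]
eef_rot: [0.369, 0.929, -0.0, -0.002]
contact_force: [0.9, -0.2, -0.5]
opening: 0.005
finger_force: 0.0
13.55 [0.4349 0.0774 0.1328] [[-0.723, 0.691, -0.0], [0.691, 0.723, -0.0], [-0.0, -0.0, -1.0]] F [ 0.2  0.1 -0.3] 0.0041204045835780655 q7 0.17619791136066115
```

View pics/look9.png

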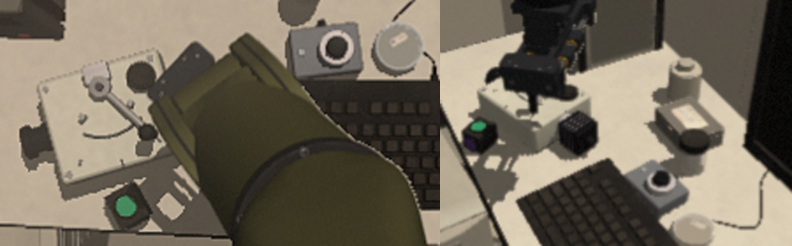

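The lever is still at the camera stop, the button is up and every bystander is where it was. The hand is clear, so I hand in.

```bash
python3 -m pendant '[[1,[0,0,0],[0,0,0]],[1,[0,0,0],[0,0,0]]]' | grep force; python3 -c "
from plant import r
print(r.finish_job())"
```

```text
contact_force: [1.2, -0.9, -0.6]
finger_force: 0.0
the job is handed in; nothing more can be done
None
```

I handed the job in at about 14 s, but no verdict came back: the lever measured 228.7° (stop expected at 229°), the button was pressed about 6 mm to its hard stop and let go, and the bystanders looked unmoved in the last picture.

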